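Pack the flat tin under the caddy's cantilever tray

TASK

Take the steel tin out of its rack, where it stands on its long edge, lay it on a broad face on the bench, and let go of it there; then pick it up again and pack it lying flat in the compartment under the caddy's swing-up tray. Swing the tray up and over to uncover the compartment, and in the end bring it back down fully closed over the tin, moving it gently both ways and never letting it drop. Leave the jar, the mug and the clear bin on the ledge alone.

Things in the scene. Friction and masses are not known exactly. Their poses are not given: they have to be found in the camera images.
- tin: Closed flat stainless tin, 150 x 32 x 60 mm (own x length, y thickness, z width), 0.15 to 0.31 kg; origin at its centre. Starts on its long edge in the rack: own z up, centre 36 mm and top 66 mm above the bench. Standing so on the bench, it tips over if pushed sideways at about 50 mm height past 28 degrees. Lying flat it is 32 mm high, own y vertical, own z level.
- rack: Low fixed rack: white base plate 170 (own x) x 80 (y) x 6 mm, two steel wire rails along own x, 40 mm apart inside, tops 24 mm above the bench. Origin at the centre of its underside. The tin stands in the slot along own x (within 0.03 rad). Rack and caddy stand side by side, either one left; at least 170 mm of bare bench lies between them.
- caddy: Fixed white plastic cantilever box, 162 (own x) x 200 (y) x 45 mm, origin at the centre of its underside. Compartment inside 150 (x) x 188 (y) mm, floor top 6 mm and rim 45 mm above the bench. Tray swings along own x, roughly away from the robot. A lying tin fits under it, a standing one does not. Tin's length fits along own y, leaving finger room beside its 60 mm width.
- tray_swing (a joint): Angle q of the tray's parallel steel arms (100 mm long, outside the box ends): 0 = closed on the rim, 2.27 rad = fully open, behind the box. The tray (0.2 kg, 162 x 200 x 24 mm, underside 46 mm above the bench at either end) stays level as it swings up and over. No latch; it rests at either end by its weight and falls to the nearer end if let go between. About 4 N on its handle lifts it.
- tray_handle (a point): Middle of the round steel bar handle over the tray's centre: 14 mm thick, 100 mm long, along the caddy's own y, 47 mm clear above the tray's floor, 100 mm above the bench when closed. Grip from above across caddy x. It moves on an arc: caddy x = 90.6 + 100 cos(2.705 - q), y = 0, z = 57.7 + 100 sin(2.705 - q) mm: up 58 mm, then down, 181 mm along x in all.
- jar: Closed amber glass jar, 72 mm across, 100 mm high, on the low white ledge at the bench's far side; origin at the centre of its underside. A bystander.
- mug: Orange ceramic mug, 82 mm across, 90 mm high, on the low white ledge at the bench's far side; origin at the centre of its underside. A bystander.
- bin_rim (a point): Middle of the near top edge of the clear acrylic tilt-out bin (90 x 130 x 100 mm) hinged on the ledge, standing upright or tilted a little towards the robot. A bystander.
Things that resemble listed ones, but are neither listed nor needed, are in the scene too. Leave any green or pink look-alike of the tin alone.

How it is judged:
By the outcome, as a careful person would: the job done as asked, in the order asked, and still so for the second after the job is handed in, with the robot touching nothing.
It also fails if it takes over 72 s, if anything falls off the work surface, if the arm or the gripper's body presses on something with over 40 N, if the wrist force passes 120 N, or if a joint passes its speed limit or range.

ROBOT

A 7-joint arm with a two-finger parallel gripper is mounted at the origin on the work surface. World frame = base frame: x ahead of the robot, y to its left, z up, the work surface at z = 0. Lengths are in mm, angles in rad, forces in N, time in s.
With the tool pointing down it reaches from about 400 to 750 mm from the base axis. Payload 19.5 kg.
Tool frame: the origin (TCP) lies between the finger pads; the fingertips stand 22 mm ahead of it and the grasp point (between the pads) lies 3 mm ahead of it; z points along the fingers, y is the direction in which the jaws open and shut (so a half turn about z gives the same grasp; the last joint's range is limited). The gripper opens to 85 mm and grips with 20 to 120 N. Pads are 22 mm wide; open, the fingers measure 114 mm over their backs; the gripper's body (76 mm by 85 mm) begins 54 mm behind the grasp point. The pads swing forward as they close: fully open they stand 13 mm farther back than shut.
Start: joints at [-1.224, 0.707, -0.028, 1.485, 0.022, 0.951, -0.075], TCP at [217.956, 532.064, 253.268] pointing down, gripper open.
Joint ranges: [-2.71, 2.71], [-0.32, 2.16], [-1.57, 1.52], [0, 2.45], [-1.46, 4.6], [0, 2.02], [-2.83, 2.83]. Speed limits (rad/s): [1.89, 1.89, 2.57, 2.57, 3.01, 3.01, 3.01].

INTERFACE

Orientations are given as [roll, pitch, yaw] about the fixed x, y, z axes, in that order (R = Rz(yaw) Ry(pitch) Rx(roll)).
In Python, from bench import sensors, get_image, order gives the robot as it stands.
- The arm moves only by the shell command python3 -m crank 'ROWS'. ROWS is a JSON object of lists of equal length, an entry for each row: "twist": the turn, a rotation vector about the tool's x, y, z in degrees, a list of three; "delta_pos": the shift along the tool's x, y, z in mm, a list of three; "jaw": the finger opening in mm, from 0 to 85.4. In form: {"twist": [[ax, ay, az], ...], "delta_pos": [[dx, dy, dz], ...], "jaw": [jaw, ...]}. A call has exactly 10 rows; each row shifts and turns the commanded pose from where the row before left it, along the tool's axes as they then stand; what a row does not reach is not made up. A row lasts 1/10 s, in which the tool goes at most 50 mm and 8.59 degrees, less where a joint would pass 70% of its speed; a pose out of reach is approached as far as the arm can. A call is refused whole if a number of a shift passes 50 or a number of a turn 8.59, either way. A call with a gripper value outside its range is refused whole. The fingers move at their own pace and stop on an object; the grip force is fixed at half the most. Time passes only in rows, so rows that do not move let the fingers close, or fill a call up. It gives the time, the measured TCP pose, the force and the opening at its end, in the units of the state.
- sensors.observe(): the state, without advancing time (a new reading comes with each control period).
- get_image(name): name is "scene" or "side" or "wrist"; returns a dict with "pixels" (384x512x3 uint8, blue, green, red), "K" (3x3 intrinsics, pixels), "pose" (4x4, takes a point from camera to world coordinates); the wrist camera has in their place "tool_from_camera" (4x4, takes a point from camera to tool coordinates, whose origin is the TCP and whose axes are the flange's). Camera axes: x right, y down, z forward; pixel columns grow to the right and rows downward; lengths in mm; the calibration is good to about 2 mm. A picture is of the moment at which its call begins: read the wrist's pose just before it. There is no depth.
- order.close_job(): hands the job in, once; it reports no verdict.
The state is a dict: "clock": time; "joint_positions": joint angles; "dq": joint speeds; "effort": joint torques, N m; "eef_pos": TCP position; "orientation": TCP orientation; "ft_force": force on the tool from outside, world axes, zero at the start; "moment": the same for the moment, N m; "opening": opening from 0.0 (shut) to 1.0 (fully open).
Only numpy, scipy, OpenCV 4.12 (cv2) and the standard library are available. Lean on these libraries where they do the work, as an engineer would, in place of code of your own. Each camera call takes 0.05 s, during which the arm holds its last target. There are 200 camera calls.

## Working session

There is one attempt and no reset: what is moved stays moved. The work goes in short steps, Python scripts to look and compute and a shell command to move; the robot and the scene stay as the last step left them, time stands still between calls to the robot, and variables do not carry over. Pictures are saved under pics/ and viewed, about 8 in all and at most 12, crops included, and the job is handed in when it is done.

```bash
ls; mkdir -p pics; cat > h.py <<'E'
import numpy as np, cv2
from bench import sensors, get_image, order
from scipy.spatial.transform import Rotation as R
def tool():
    s=sensors.observe(); T=np.eye(4); T[:3,:3]=R.from_euler('xyz',s['orientation']).as_matrix(); T[:3,3]=s['eef_pos']; return T,s
def cam(n):
    T,s=tool(); im=get_image(n)
    P=np.array(im['pose']) if 'pose' in im else T@np.array(im['tool_from_camera'])
    return im['pixels'],np.array(im['K']),P
def ray(K,P,u,v,z):
    d=P[:3,:3]@np.linalg.inv(K)@[u,v,1]; o=P[:3,3]; return o+d*(z-o[2])/d[2]
def proj(K,P,X):
    c=np.linalg.inv(P)@np.r_[X,1]; p=K@c[:3]; return p[:2]/p[2]
E
python3 - <<'E'
from h import *
s=tool()[1]; print(s)
for n in ['scene','side']:
    p,K,P=cam(n); cv2.imwrite(f'pics/{n}0.png',p); np.savez(f'{n}.npz',K=K,P=P); print(n,K.tolist(),P.round(3).tolist())
a=[cv2.imread(f'pics/{n}0.png') for n in ['scene','side']]
E
```

```text
pics
{'clock': 0.0, 'joint_positions': array([-1.22371198,  0.7070983 , -0.02760711,  1.48501538,  0.0219988 ,
        0.95089137, -0.07550056]), 'dq': array([-1.50706766e-04, -1.98575575e-04, -2.63575174e-04,  7.05525883e-05,
       -1.05427546e-03,  3.85981566e-04,  2.58306142e-04]), 'effort': array([-7.40029827e-04, -8.83225036e+01,  1.23434208e+00, -2.36166608e+01,
        1.68627949e-02,  6.52327508e-03,  9.88419202e-06]), 'eef_pos': array([217.87294942, 531.85823346, 252.82637875]), 'orientation': array([-3.14048352e+00,  4.15588499e-05,  2.75279996e+00]), 'ft_force': array([-0.38276793, -0.5618112 ,  0.25078843]), 'moment': array([0.01881465, 0.01285469, 0.00463637]), 'opening': 1.0001344241838903}
scene [[352.3142100142554, 0.0, 258.02577527214834], [0.0, 352.3142100142554, 185.07345789438776], [0.0, 0.0, 1.0]] [[0.421, 0.677, -0.604, 973.842], [0.907, -0.308, 0.288, -279.261], [0.009, -0.668, -0.744, 637.904], [0.0, 0.0, 0.0, 1.0]]
side [[486.341086437238, 0.0, 257.22936121004], [0.0, 486.341086437238, 192.24681869216008], [0.0, 0.0, 1.0]] [[0.735, -0.418, 0.533, -107.479], [-0.678, -0.446, 0.585, -777.498], [-0.006, -0.791, -0.611, 823.503], [0.0, 0.0, 0.0, 1.0]]
```

View pics/scene0.png

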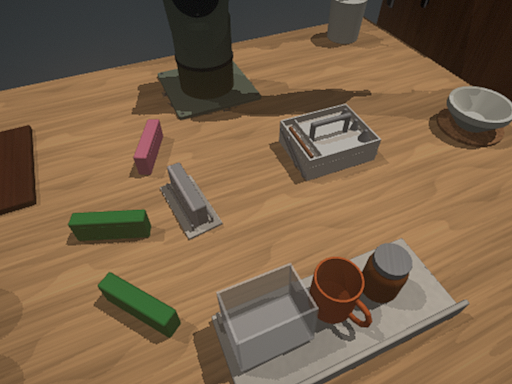

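View pics/side0.png

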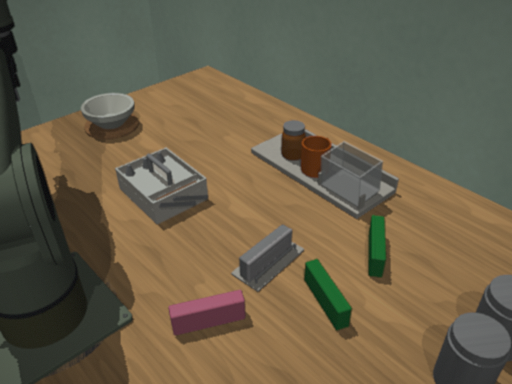

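The scene view shows the rack with the steel tin around (187,198), the caddy around (328,140), the bystanders on the ledge at the bottom right, and green and pink decoys. The side view has the caddy around (162,185) and the rack around (268,256). I'll zoom into these next.

```bash
python3 - <<'E'
import cv2,numpy as np
a=cv2.imread('pics/scene0.png');b=cv2.imread('pics/side0.png')
def c(i,x,y,w=100,h=75): return cv2.resize(i[y:y+h,x:x+w],(400,300),interpolation=cv2.INTER_CUBIC)
m=np.vstack([np.hstack([c(a,150,160),c(a,275,102,110,82.5.__int__())]),np.hstack([c(b,220,222),c(b,110,145,110,82)])])
cv2.imwrite('pics/m.png',m)
E
```

```text
(no output)
```

View pics/m.png

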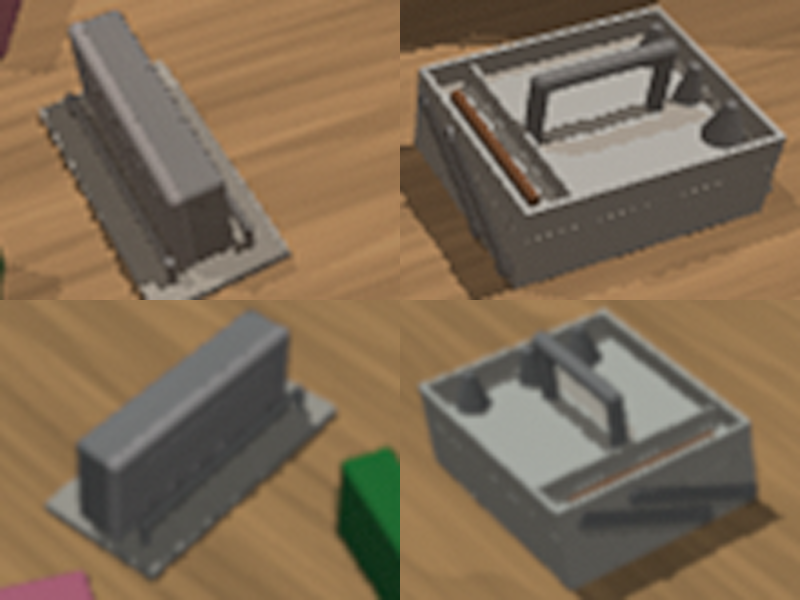

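```bash
python3 - <<'E'
from h import *
d={n:np.load(n+'.npz') for n in('scene','side')}
def m(n,x0,y0,s,pts,z,l):
    w=np.array([ray(d[n]['K'],d[n]['P'],x0+u/s,y0+v/s,z)[:2] for u,v in pts])
    e=np.roll(w,-1,0)-w
    print(n,l,w.round().tolist(),'c',w.mean(0).round(1),'len',np.linalg.norm(e,axis=1).round(),'ang',np.degrees(np.arctan2(e[:,1],e[:,0])).round(1))
m('scene',150,160,4,[(70,20),(118,12),(222,185),(175,205)],66,'tin')
m('side',220,222,4,[(80,148),(250,12),(290,30),(118,168)],66,'tin')
m('scene',275,102,400/110,[(18,70),(255,8),(385,138),(127,212)],70,'tray')
m('side',110,145,400/110,[(20,83),(203,10),(350,122),(155,213)],70,'tray')
m('scene',275,102,400/110,[(130,78),(275,45)],105,'handle')
m('side',110,145,400/110,[(135,35),(222,100)],105,'handle')
print(R.from_euler('xyz',tool()[1]['orientation']).as_matrix().round(3))
im=get_image('wrist'); print(np.array(im['tool_from_camera']).round(2))
E
```

```text
scene tin [[368.0, -221.0], [373.0, -194.0], [518.0, -182.0], [521.0, -208.0]] c [ 444.7 -201.2] len [ 27. 146.  26. 154.] ang [  79.4    4.9  -84.7 -175.1]
side tin [[366.0, -201.0], [512.0, -186.0], [517.0, -213.0], [371.0, -226.0]] c [ 441.6 -206.6] len [146.  28. 147.  26.] ang [   6.1  -77.8 -174.7  101.5]
scene tray [[335.0, 86.0], [342.0, 283.0], [503.0, 278.0], [493.0, 82.0]] c [418.  182.5] len [198. 161. 196. 158.] ang [ 88.   -1.7 -92.9 178.8]
side tray [[342.0, 287.0], [500.0, 277.0], [492.0, 78.0], [331.0, 86.0]] c [416.3 182.1] len [158. 199. 161. 201.] ang [ -3.3 -92.3 177.3  86.7]
scene handle [[412.0, 127.0], [422.0, 237.0]] c [417.3 181.9] len [110. 110.] ang [ 84.9 -95.1]
side handle [[415.0, 234.0], [415.0, 121.0]] c [415.  177.6] len [113. 113.] ang [-90.4  89.6]
[[-0.925  0.379 -0.   ]
 [ 0.379  0.925 -0.001]
 [-0.    -0.001 -1.   ]]
[[-0.0000e+00 -9.7000e-01 -2.6000e-01  6.6190e+01]
 [ 1.0000e+00 -0.0000e+00  0.0000e+00  1.0000e-01]
 [-0.0000e+00 -2.6000e-01  9.7000e-01 -1.2041e+02]
 [ 0.0000e+00  0.0000e+00  0.0000e+00  1.0000e+00]]
```

```bash
python3 -m crank '{"twist":[[0,0,0],[0,0,0],[0,0,0],[0,0,0],[0,0,0],[0,0,0],[0,0,0],[0,0,0],[0,0,0],[0,0,0]],"delta_pos":[[-31.7,-24.8,0],[-31.7,-24.8,0],[-31.7,-24.8,0],[-31.7,-24.8,0],[-31.7,-24.8,0],[-31.7,-24.8,0],[-31.7,-24.8,0],[-31.7,-24.8,0],[-31.7,-24.8,0],[-31.7,-24.8,0]],"jaw":[60,60,60,60,60,60,60,60,60,60]}'
python3 -m crank '{"twist":[[0,0,7.8],[0,0,7.8],[0,0,7.8],[0,0,7.8],[0,0,7.8],[0,0,7.8],[0,0,7.8],[0,0,7.8],[0,0,7.8],[0,0,0]],"delta_pos":[[0,0,0],[0,0,0],[0,0,0],[0,0,0],[0,0,0],[0,0,0],[0,0,0],[0,0,0],[0,0,0],[0,0,0]],"jaw":[60,60,60,60,60,60,60,60,60,60]}'
python3 - <<'E'
from h import *
p,K,P=cam('wrist'); cv2.imwrite('pics/w1.png',p); np.savez('w1.npz',K=K,P=P); print(tool()[1]['joint_positions'])
for q in [(417,132,105),(417,232,105),(336,83,70),(498,83,70)]: print(proj(K,P,q))
E
```

```text
clock: 1.15
eef_pos: [417.8, 180.9, 253.3]
orientation: [-3.141, -0.0, 2.753]
ft_force: [1.7, 1.1, 0.7]
opening: 0.703
clock: 2.15
eef_pos: [417.2, 182.6, 253.2]
orientation: [-3.141, 0.001, 1.525]
ft_force: [0.2, -0.5, 0.6]
opening: 0.702
[-0.65259967  0.55386269  0.28548788  1.90401895 -0.22728813  0.71529201
 -0.27511209]
[255.00111518 237.69491296]
[249.68517219 127.14464306]
[181.19409389 270.23170125]
[332.71186566 263.7717696 ]
```

View pics/w1.png

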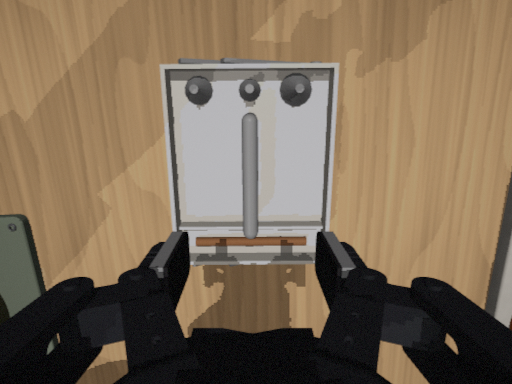

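The wrist view shows the handle bar from (250,115) to (251,237). The tray's corners are at (163,66), (337,66), (328,262) and about (177,262), and the jaws straddle the bar.

```bash
python3 - <<'E'
from h import *
d=np.load('w1.npz');K,P=d['K'],d['P']
for u,v,z in [(250,117,103),(251,235,103),(163,66,70),(337,66,70),(328,262,70),(177,262,70)]: print(ray(K,P,u,v,z).round(1))
E
```

```text
[417.7 240.2 103. ]
[413.4 134.  103. ]
[341.2 287.6  70. ]
[498.  280.3  70. ]
[493.   85.3  70. ]
[332.6  92.9  70. ]
```

```bash
python3 -m crank '{"twist":[[0,0,0],[0,0,0],[0,0,0],[0,0,0],[0,0,0],[0,0,0],[0,0,0],[0,0,0],[0,0,0],[0,0,0]],"delta_pos":[[4,-1.7,20],[0,0,20],[0,0,20],[0,0,20],[0,0,20],[0,0,16],[0,0,12],[0,0,10],[0,0,8],[0,0,4]],"jaw":[60,60,60,60,60,60,60,60,60,60]}'
python3 -m crank '{"twist":[[0,0,0],[0,0,0],[0,0,0],[0,0,0],[0,0,0],[0,0,0],[0,0,0],[0,0,0],[0,0,0],[0,0,0]],"delta_pos":[[0,0,0],[0,0,0],[0,0,0],[0,0,0],[0,0,0],[0,0,0],[0,0,0],[0,0,0],[0,0,0],[0,0,0]],"jaw":[50,40,30,20,10,0,0,0,0,0]}'
python3 - <<'E'
import numpy as np
# arc: 50 rows, smooth ramps
w=np.minimum(1,np.minimum(np.arange(1,51)/8,np.arange(50,0,-1)/8)); q=np.r_[0,np.cumsum(w)/w.sum()*2.27]
x=100*np.cos(2.705-q);z=100*np.sin(2.705-q)
for i in range(5): print([[0,round(float(a),1),round(float(-b),1)] for a,b in zip(np.diff(x)[i*10:i*10+10],np.diff(z)[i*10:i*10+10])])
print(np.diff(x).round(1).sum(),np.diff(z).round(1).sum())
E
```

```text
clock: 3.2
eef_pos: [415.7, 186.5, 102.8]
orientation: [-3.141, -0.0, 1.529]
ft_force: [0.3, 0.2, 0.1]
opening: 0.705
clock: 4.2
eef_pos: [415.3, 186.6, 103.6]
orientation: [-3.141, -0.0, 1.528]
ft_force: [-3.9, -0.0, 8.2]
opening: 0.144
[[0, 0.3, -0.6], [0, 0.6, -1.2], [0, 0.9, -1.8], [0, 1.2, -2.3], [0, 1.6, -2.9], [0, 2.1, -3.4], [0, 2.6, -3.8], [0, 3.2, -4.2], [0, 3.4, -4.0], [0, 3.6, -3.9]]
[[0, 3.8, -3.7], [0, 4.0, -3.4], [0, 4.2, -3.2], [0, 4.3, -3.0], [0, 4.5, -2.8], [0, 4.6, -2.5], [0, 4.8, -2.3], [0, 4.9, -2.0], [0, 5.0, -1.8], [0, 5.1, -1.5]]
[[0, 5.1, -1.2], [0, 5.2, -1.0], [0, 5.2, -0.7], [0, 5.3, -0.4], [0, 5.3, -0.1], [0, 5.3, 0.1], [0, 5.3, 0.4], [0, 5.2, 0.7], [0, 5.2, 1.0], [0, 5.1, 1.2]]
[[0, 5.1, 1.5], [0, 5.0, 1.8], [0, 4.9, 2.0], [0, 4.8, 2.3], [0, 4.6, 2.5], [0, 4.5, 2.8], [0, 4.3, 3.0], [0, 4.2, 3.2], [0, 4.0, 3.5], [0, 3.8, 3.7]]
[[0, 3.6, 3.9], [0, 3.4, 4.0], [0, 3.2, 4.2], [0, 2.6, 3.8], [0, 2.1, 3.4], [0, 1.6, 2.9], [0, 1.2, 2.3], [0, 0.9, 1.8], [0, 0.6, 1.2], [0, 0.3, 0.6]]
181.60000000000002 -0.10000000000000131
```

```bash
python3 -m crank '{"twist":[[0,0,0],[0,0,0],[0,0,0],[0,0,0],[0,0,0],[0,0,0],[0,0,0],[0,0,0],[0,0,0],[0,0,0]],"delta_pos":[[0,0.3,-0.6],[0,0.6,-1.2],[0,0.9,-1.8],[0,1.2,-2.3],[0,1.6,-2.9],[0,2.1,-3.4],[0,2.6,-3.8],[0,3.2,-4.2],[0,3.4,-4.0],[0,3.6,-3.9]],"jaw":[0,0,0,0,0,0,0,0,0,0]}'
python3 -m crank '{"twist":[[0,0,0],[0,0,0],[0,0,0],[0,0,0],[0,0,0],[0,0,0],[0,0,0],[0,0,0],[0,0,0],[0,0,0]],"delta_pos":[[0,3.8,-3.7],[0,4.0,-3.4],[0,4.2,-3.2],[0,4.3,-3.0],[0,4.5,-2.8],[0,4.6,-2.5],[0,4.8,-2.3],[0,4.9,-2.0],[0,5.0,-1.8],[0,5.1,-1.5]],"jaw":[0,0,0,0,0,0,0,0,0,0]}'
```

```text
clock: 5.2
eef_pos: [434.7, 185.8, 131.6]
orientation: [-3.14, 0.0, 1.528]
ft_force: [-5.2, 1.8, 1.8]
opening: 0.137
clock: 6.2
eef_pos: [480.6, 184.0, 158.1]
orientation: [3.141, -0.001, 1.528]
ft_force: [-3.6, 1.6, 7.4]
opening: 0.141
```

```bash
python3 -m crank '{"twist":[[0,0,0],[0,0,0],[0,0,0],[0,0,0],[0,0,0],[0,0,0],[0,0,0],[0,0,0],[0,0,0],[0,0,0]],"delta_pos":[[0,5.1,-1.2],[0,5.2,-1.0],[0,5.2,-0.7],[0,5.3,-0.4],[0,5.3,-0.1],[0,5.3,0.1],[0,5.3,0.4],[0,5.2,0.7],[0,5.2,1.0],[0,5.1,1.2]],"jaw":[0,0,0,0,0,0,0,0,0,0]}'
python3 -m crank '{"twist":[[0,0,0],[0,0,0],[0,0,0],[0,0,0],[0,0,0],[0,0,0],[0,0,0],[0,0,0],[0,0,0],[0,0,0]],"delta_pos":[[0,5.1,1.5],[0,5.0,1.8],[0,4.9,2.0],[0,4.8,2.3],[0,4.6,2.5],[0,4.5,2.8],[0,4.3,3.0],[0,4.2,3.2],[0,4.0,3.5],[0,3.8,3.7]],"jaw":[0,0,0,0,0,0,0,0,0,0]}'
python3 -m crank '{"twist":[[0,0,0],[0,0,0],[0,0,0],[0,0,0],[0,0,0],[0,0,0],[0,0,0],[0,0,0],[0,0,0],[0,0,0]],"delta_pos":[[0,3.6,3.9],[0,3.4,4.0],[0,3.2,4.2],[0,2.6,3.8],[0,2.1,3.4],[0,1.6,2.9],[0,1.2,2.3],[0,0.9,1.8],[0,0.6,1.2],[0,0.3,0.6]],"jaw":[0,0,0,0,0,0,0,0,0,0]}'
```

```text
clock: 7.2
eef_pos: [533.2, 181.8, 157.6]
orientation: [3.141, -0.001, 1.528]
ft_force: [2.9, 5.7, 3.3]
opening: 0.139
clock: 8.2
eef_pos: [577.9, 180.1, 130.8]
orientation: [-3.141, -0.001, 1.528]
ft_force: [0.7, 6.4, -2.8]
opening: 0.143
clock: 9.2
eef_pos: [596.6, 179.4, 103.4]
orientation: [-3.14, -0.001, 1.528]
ft_force: [-10.3, 5.3, 20.4]
opening: 0.142
```

```bash
python3 -m crank '{"twist":[[0,0,0],[0,0,0],[0,0,0],[0,0,0],[0,0,0],[0,0,0],[0,0,0],[0,0,0],[0,0,0],[0,0,0]],"delta_pos":[[0,0,0],[0,0,0],[0,0,0],[0,0,0],[0,0,-4],[0,0,-15],[0,0,-25],[0,0,-35],[0,0,-40],[0,0,-30]],"jaw":[20,35,50,60,60,60,60,60,60,60]}'
python3 -m crank '{"twist":[[0,0,0],[0,0,0],[0,0,0],[0,0,0],[0,0,0],[0,0,0],[0,0,0],[0,0,0],[0,0,0],[0,0,0]],"delta_pos":[[-38.9,-13.7,0],[-38.9,-13.7,0],[-38.9,-13.7,0],[-38.9,-13.7,0],[-38.9,-13.7,0],[-38.9,-13.7,0],[-38.9,-13.7,0],[-38.9,-13.7,0],[-38.9,-13.7,0],[-38.9,-13.7,0]],"jaw":[60,60,60,60,60,60,60,60,60,60]}'
python3 -m crank '{"twist":[[0,0,8.2],[0,0,8.2],[0,0,8.2],[0,0,8.2],[0,0,8.2],[0,0,8.2],[0,0,8.2],[0,0,8.2],[0,0,8.2],[0,0,8.2]],"delta_pos":[[0,0,0],[0,0,0],[0,0,0],[0,0,0],[0,0,0],[0,0,0],[0,0,0],[0,0,0],[0,0,0],[0,0,0]],"jaw":[60,60,60,60,60,60,60,60,60,60]}'
python3 - <<'E'
from h import *
p,K,P=cam('wrist'); np.savez('w2.npz',K=K,P=P); s=cam('scene')[0]
print(tool()[1]['joint_positions'])
cv2.imwrite('pics/w2.png',np.vstack([p,cv2.resize(s[80:240,250:463],(512,384))])[:, :] if 0 else cv2.resize(np.hstack([p,cv2.resize(s[60:250,220:473],(512,384))]),(800,300)))
cv2.imwrite('pics/w2f.png',p)
E
```

```text
clock: 10.2
eef_pos: [597.4, 178.5, 255.9]
orientation: [3.139, -0.001, 1.527]
ft_force: [0.4, 0.3, -0.2]
opening: 0.699
clock: 11.2
eef_pos: [442.7, -205.6, 253.4]
orientation: [3.14, 0.001, 1.527]
ft_force: [1.2, -0.1, -0.7]
opening: 0.707
clock: 12.2
eef_pos: [443.6, -204.0, 253.3]
orientation: [-3.141, -0.002, 0.091]
ft_force: [0.1, 0.3, -0.7]
opening: 0.703
[ 0.01892947  0.66074325  0.63722753  1.80396703 -0.50989838  0.84631185
 -0.57428736]
```

View pics/w2.png

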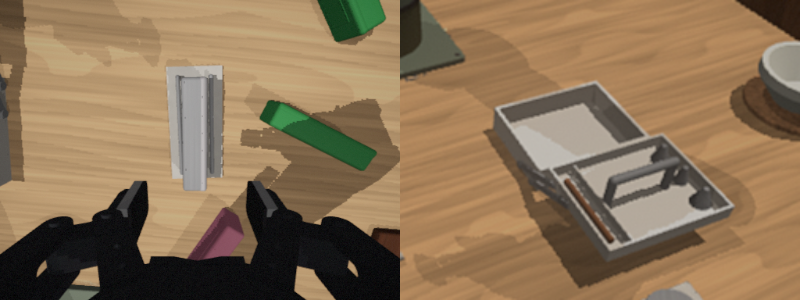

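The tray is fully open, with the box uncovered. In the wrist view at full resolution, the tin's top spans columns 235–265 and rows 100–243. The pink decoy's nearest corner is around (294,266).

```bash
python3 - <<'E'
from h import *
d=np.load('w2.npz');K,P=d['K'],d['P']
for u,v,z in [(227,100,66),(262,100,66),(235,243,66),(265,243,66),(294,266,30),(215,85,6),(285,85,6)]: print(u,v,ray(K,P,u,v,z).round(1))
E
```

```text
227 100 [ 512.8 -173.5   66. ]
262 100 [ 515.7 -206.3   66. ]
235 243 [ 368.4 -192.    66. ]
265 243 [ 371.2 -223.6   66. ]
294 266 [ 328.4 -264.5   30. ]
215 85 [ 528.5 -154.5    6. ]
285 85 [ 535.4 -231.9    6. ]
```

```bash
python3 - <<'E'
import cv2
p=cv2.imread('pics/w2f.png'); cv2.imwrite('pics/w2c.png',cv2.resize(p[75:255,190:310],(400,600),interpolation=cv2.INTER_CUBIC))
E
```

```text
(no output)
```

View pics/w2c.png

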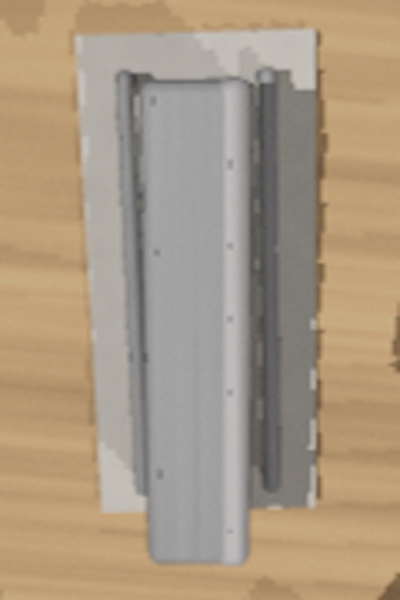

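The crop shows the tin's top edge-to-edge: columns 233–264 and rows 100–244 in the full picture. That puts its centre near (442,-201) with yaw 5.4°, which agrees with the other views.

```bash
python3 -m crank '{"twist":[[0,0,0],[0,0,0],[0,0,0],[0,0,0],[0,0,0],[0,0,0],[0,0,0],[0,0,0],[0,0,0],[0,0,0]],"delta_pos":[[-1,-3,30],[0,0,30],[0,0,30],[0,0,30],[0,0,30],[0,0,20],[0,0,12],[0,0,8],[0,0,6],[0,0,3]],"jaw":[60,60,60,60,60,60,60,60,60,60]}'
python3 -m crank '{"twist":[[0,0,0],[0,0,0],[0,0,0],[0,0,0],[0,0,0],[0,0,0],[0,0,0],[0,0,0],[0,0,0],[0,0,0]],"delta_pos":[[0,0,0],[0,0,0],[0,0,0],[0,0,0],[0,0,0],[0,0,0],[0,0,0],[0,0,0],[0,0,0],[0,0,0]],"jaw":[54,48,42,36,30,24,20,20,20,20]}'
python3 -m crank '{"twist":[[0,0,0],[0,0,0],[0,0,0],[0,0,0],[0,0,0],[0,0,0],[0,0,0],[0,0,0],[0,0,0],[0,0,0]],"delta_pos":[[0,0,-2],[0,0,-4],[0,0,-8],[0,0,-9],[0,0,-9],[0,0,-9],[0,0,-6],[0,0,-3],[0,0,0],[0,0,0]],"jaw":[20,20,20,20,20,20,20,20,20,20]}'
```

```text
clock: 13.3
eef_pos: [442.4, -201.2, 53.3]
orientation: [-3.142, -0.001, 0.098]
ft_force: [-1.1, -0.2, 0.4]
opening: 0.702
clock: 14.3
eef_pos: [442.3, -201.2, 53.6]
orientation: [3.141, -0.0, 0.096]
ft_force: [-0.4, 0.8, 6.8]
opening: 0.365
clock: 15.3
eef_pos: [442.2, -201.2, 103.0]
orientation: [-3.142, 0.0, 0.096]
ft_force: [0.0, 0.1, -2.4]
opening: 0.364
```

```bash
python3 -m crank '{"twist":[[0,0,0],[0,0,0],[0,0,0],[0,0,0],[0,0,0],[0,0,0],[0,0,0],[0,0,0],[0,0,0],[0,0,0]],"delta_pos":[[0.5,-5,0],[1,-10,0],[1.5,-16,0],[1.7,-19,0],[1.7,-19,0],[1.7,-19,0],[1.4,-16,0],[1,-10,0],[0.5,-6,0],[0,0,0]],"jaw":[20,20,20,20,20,20,20,20,20,20]}'
python3 -m crank '{"twist":[[0,0,0],[0,0,0],[0,0,0],[0,0,0],[0,0,0],[0,0,0],[0,0,0],[0,0,0],[0,0,0],[0,0,0]],"delta_pos":[[0,0,5],[0,0,10],[0,0,12],[0,0,10],[0,0,7],[0,0,5],[0,0,3],[0,0,2],[0,0,1],[0,0,0]],"jaw":[20,20,20,20,20,20,20,20,20,20]}'
```

```text
clock: 16.3
eef_pos: [441.6, -80.0, 103.2]
orientation: [-3.141, 0.0, 0.097]
ft_force: [0.1, -0.6, -2.3]
opening: 0.366
clock: 17.3
eef_pos: [441.7, -80.7, 48.3]
orientation: [3.141, -0.0, 0.096]
ft_force: [-0.9, 0.1, -2.1]
opening: 0.37
```

```bash
python3 -m crank '{"twist":[[0,0,0],[0,0,0],[0,0,0],[0,0,0],[0,0,0],[0,0,0],[0,0,0],[0,0,0],[0,0,0],[0,0,0]],"delta_pos":[[0,0,0.3],[0,0,0.4],[0,0,0.3],[0,0,0],[0,0,0],[0,0,0],[0,0,0],[0,0,0],[0,0,0],[0,0,0]],"jaw":[20,20,20,20,36,42,48,54,58,60]}'
python3 -m crank '{"twist":[[0,0,0],[0,0,0],[0,0,0],[0,0,0],[0,0,0],[0,0,0],[0,0,0],[0,0,0],[0,0,0],[0,0,0]],"delta_pos":[[0,0,-10],[0,0,-20],[0,0,-20],[0,0,-15],[0,15,0],[0,20,0],[0,20,0],[0,0,0],[0,0,0],[0,0,0]],"jaw":[60,60,60,60,40,20,0,0,0,0]}'
python3 - <<'E'
from h import *
p=cam('scene')[0];q=cam('side')[0]
cv2.imwrite('pics/s3.png',np.hstack([cv2.resize(p[100:250,130:330],(400,300)),cv2.resize(q[150:300,180:380],(400,300))]))
E
```

```text
clock: 18.3
eef_pos: [441.6, -80.7, 47.2]
orientation: [3.141, 0.0, 0.096]
ft_force: [-0.3, -0.2, 0.1]
opening: 0.704
clock: 19.3
eef_pos: [446.9, -134.7, 112.2]
orientation: [-3.141, 0.0, 0.097]
ft_force: [0.4, 0.2, 0.6]
opening: -0.001
```

View pics/s3.png

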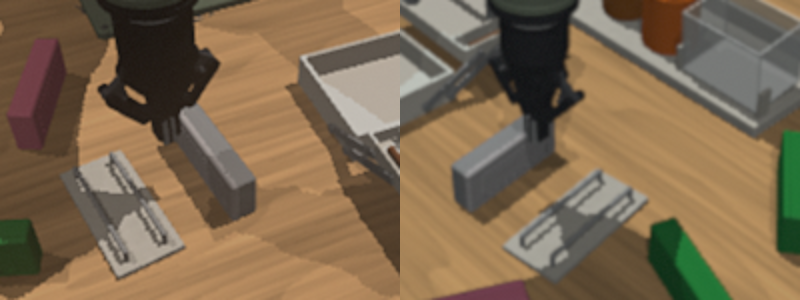

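The tin stands free on the bench and the closed fingers are on its rack side. Next I'll lower to about 50 mm and push it over towards the caddy.

```bash
python3 -m crank '{"twist":[[0,0,0],[0,0,0],[0,0,0],[0,0,0],[0,0,0],[0,0,0],[0,0,0],[0,0,0],[0,0,0],[0,0,0]],"delta_pos":[[0,0,12],[0,0,18],[0,0,14],[0,0,4],[0,-4,0],[0,-5,0],[0,-5,0],[0,-4,0],[0,-3,0],[0,-3,0]],"jaw":[0,0,0,0,0,0,0,0,0,0]}'
python3 -m crank '{"twist":[[0,0,0],[0,0,0],[0,0,0],[0,0,0],[0,0,0],[0,0,0],[0,0,0],[0,0,0],[0,0,0],[0,0,0]],"delta_pos":[[0,-3,0],[0,-3,0],[0,-3,0],[0,-3,0],[0,-3,0],[0,-3,0],[0,-3,0],[0,-3,0],[0,-3,0],[0,-2,0]],"jaw":[0,0,0,0,0,0,0,0,0,0]}'
python3 - <<'E'
from h import *
p=cam('scene')[0];q=cam('side')[0]
cv2.imwrite('pics/s4.png',np.hstack([cv2.resize(p[100:250,130:330],(400,300)),cv2.resize(q[150:300,180:380],(400,300))]))
E
```

```text
clock: 20.4
eef_pos: [444.7, -111.2, 64.4]
orientation: [3.141, -0.0, 0.097]
ft_force: [-1.0, 0.7, -0.7]
opening: -0.0
clock: 21.4
eef_pos: [441.8, -82.3, 64.2]
orientation: [-3.141, 0.0, 0.097]
ft_force: [0.3, -0.5, 1.1]
opening: 0.0
```

View pics/s4.png

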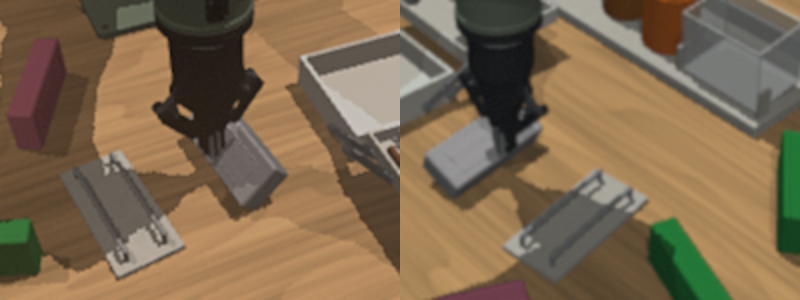

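It has tipped over, apparently onto a broad face. I'll raise the arm and check with the wrist camera.

```bash
python3 -m crank '{"twist":[[0,0,0],[0,0,0],[0,0,0],[0,0,0],[0,0,0],[0,0,0],[0,0,0],[0,0,0],[0,0,0],[0,0,0]],"delta_pos":[[0,2,-10],[0,0,-20],[0,0,-35],[0,-12,-35],[0,-12,-35],[0,-12,-35],[0,-12,-16],[0,0,0],[0,0,0],[0,0,0]],"jaw":[0,0,0,40,60,80,80,80,80,80]}'
python3 - <<'E'
from h import *
p,K,P=cam('wrist'); np.savez('w5.npz',K=K,P=P); q,Ks,Ps=cam('side')
cv2.imwrite('pics/w5.png',np.hstack([cv2.resize(p[70:290,150:360],(400,420)),cv2.resize(q[165:270,200:300],(400,420))])); cv2.imwrite('pics/side5.png',q)
E
```

```text
clock: 22.5
eef_pos: [437.2, -37.4, 249.6]
orientation: [3.141, 0.001, 0.096]
ft_force: [0.4, -0.4, -0.2]
opening: 0.935
```

View pics/w5.png

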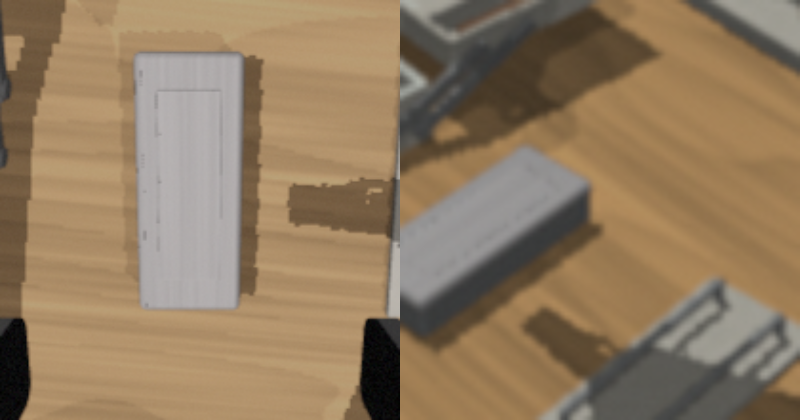

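The tin lies flat. Its top corners are at full-image pixels (221,98), (278,98), (274,231) and (224,231).

```bash
python3 - <<'E'
from h import *
d=np.load('w5.npz');K,P=d['K'],d['P']
w=np.array([ray(K,P,u,v,32) for u,v in [(220.9,97.8),(277.6,97.8),(274.4,231.3),(224,231.3)]])
e=np.roll(w,-1,0)-w; print(w.round(1),w.mean(0),np.linalg.norm(e,axis=1),np.degrees(np.arctan2(e[:,1],e[:,0])))
T,_=tool(); print(T[:3,:3].T@(w.mean(0)-T[:3,3]))
E
```

```text
[[507.6   2.1  32. ]
 [513.1 -56.   32. ]
 [366.3 -69.3  32. ]
 [360.8 -11.5  32. ]] [436.94902074 -33.68323158  32.        ] [ 58.39835618 147.45665645  58.0554459  147.46617256] [ -84.60593807 -174.82597119   95.40435968    5.30727655]
[  0.37054057  -3.79318007 217.62831623]
```

```bash
python3 -m crank '{"twist":[[0,0,0],[0,0,0],[0,0,0],[0,0,0],[0,0,0],[0,0,0],[0,0,0],[0,0,0],[0,0,0],[0,0,0]],"delta_pos":[[0.4,-3.8,40],[0,0,40],[0,0,40],[0,0,40],[0,0,25],[0,0,15],[0,0,10],[0,0,6],[0,0,4],[0,0,2.5]],"jaw":[80,80,80,80,80,80,80,80,80,80]}'
python3 -m crank '{"twist":[[0,0,0],[0,0,0],[0,0,0],[0,0,0],[0,0,0],[0,0,0],[0,0,0],[0,0,0],[0,0,0],[0,0,0]],"delta_pos":[[0,0,0],[0,0,0],[0,0,0],[0,0,0],[0,0,0],[0,0,0],[0,0,0],[0,0,0],[0,0,0],[0,0,0]],"jaw":[75,70,65,60,55,50,48,48,48,48]}'
python3 -m crank '{"twist":[[0,0,0],[0,0,0],[0,0,0],[0,0,0],[0,0,0],[0,0,0],[0,0,0],[0,0,0],[0,0,0],[0,0,0]],"delta_pos":[[0,0,-3],[0,0,-6],[0,0,-10],[0,0,-15],[0,0,-20],[0,0,-20],[0,0,-18],[0,0,-12],[0,0,-6],[0,0,0]],"jaw":[48,48,48,48,48,48,48,48,48,48]}'
```

```text
clock: 23.6
eef_pos: [437.4, -33.3, 27.6]
orientation: [3.141, 0.0, 0.096]
ft_force: [0.3, 0.3, -0.8]
opening: 0.937
clock: 24.6
eef_pos: [437.6, -33.2, 28.2]
orientation: [3.141, -0.001, 0.096]
ft_force: [-1.1, -1.1, 14.0]
opening: 0.69
clock: 25.6
eef_pos: [437.5, -32.8, 138.2]
orientation: [3.142, -0.001, 0.097]
ft_force: [-0.8, 0.1, -2.3]
opening: 0.69
```

```bash
python3 -m crank '{"twist":[[0,0,-8.2],[0,0,-8.2],[0,0,-8.2],[0,0,-8.2],[0,0,-8.2],[0,0,-8.2],[0,0,-8.2],[0,0,-8.2],[0,0,-8.2],[0,0,-8.2]],"delta_pos":[[0,0,0],[0,0,0],[0,0,0],[0,0,0],[0,0,0],[0,0,0],[0,0,0],[0,0,0],[0,0,0],[0,0,0]],"jaw":[48,48,48,48,48,48,48,48,48,48]}'
python3 -m crank '{"twist":[[0,0,0],[0,0,0],[0,0,0],[0,0,0],[0,0,0],[0,0,0],[0,0,0],[0,0,0],[0,0,0],[0,0,0]],"delta_pos":[[11,-1.1,0],[25,-4,0],[28,-4,0],[28,-4,0],[28,-4,0],[28,-4,0],[28,-4,0],[25,-4,0],[16,-2,0],[0,0,0]],"jaw":[48,48,48,48,48,48,48,48,48,48]}'
python3 - <<'E'
from h import *
p=cam('scene')[0];p2=cam('wrist')[0]
cv2.imwrite('pics/s6.png',np.hstack([cv2.resize(p[60:210,230:430],(400,300)),cv2.resize(p2,(400,300))]))
E
```

```text
clock: 26.6
eef_pos: [437.2, -33.0, 137.2]
orientation: [-3.141, -0.0, 1.533]
ft_force: [0.3, 0.6, -2.5]
opening: 0.687
clock: 27.6
eef_pos: [414.7, 187.9, 137.2]
orientation: [-3.141, -0.001, 1.527]
ft_force: [0.8, -0.3, -2.8]
opening: 0.69
```

View pics/s6.png

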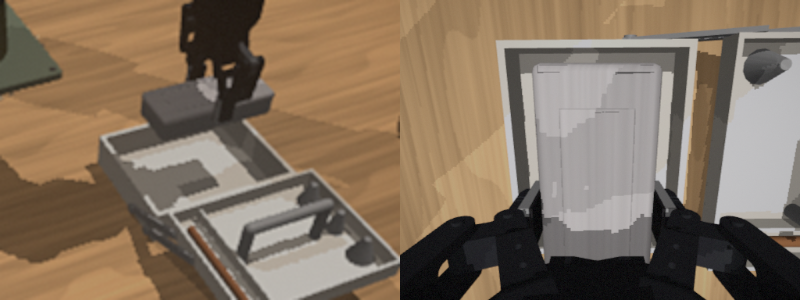

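The tin is held level and is over the open box. In the wrist view the rim's far outer corners are at about (124,52) and (381,51), and the tin is centred between the side walls.

```bash
python3 - <<'E'
from h import *
_,K,P=cam('wrist')
for u,v in [(124,52),(381,51)]: print(ray(K,P,u,v,45).round(1))
E
```

```text
[339.3 288.1  45. ]
[499.9 281.1  45. ]
```

```bash
python3 -m crank '{"twist":[[0,0,0],[0,0,0],[0,0,0],[0,0,0],[0,0,0],[0,0,0],[0,0,0],[0,0,0],[0,0,0],[0,0,0]],"delta_pos":[[-3,0.5,10],[0,0,18],[0,0,20],[0,0,18],[0,0,13],[0,0,9],[0,0,6],[0,0,4],[0,0,2.5],[0,0,1.5]],"jaw":[48,48,48,48,48,48,48,48,48,48]}'
python3 -m crank '{"twist":[[0,0,0],[0,0,0],[0,0,0],[0,0,0],[0,0,0],[0,0,0],[0,0,0],[0,0,0],[0,0,0],[0,0,0]],"delta_pos":[[0,0,0.4],[0,0,0.4],[0,0,0],[0,0,0],[0,0,0],[0,0,0],[0,0,0],[0,0,0],[0,0,0],[0,0,0]],"jaw":[48,48,48,60,64,68,72,76,78,78]}'
```

```text
clock: 28.75
eef_pos: [416.2, 182.0, 35.8]
orientation: [3.141, 0.0, 1.527]
ft_force: [-0.4, 0.8, -2.1]
opening: 0.683
clock: 29.75
eef_pos: [416.1, 182.0, 34.9]
orientation: [3.142, 0.0, 1.528]
ft_force: [0.1, 0.3, -1.1]
opening: 0.913
```

```bash
python3 -m crank '{"twist":[[0,0,0],[0,0,0],[0,0,0],[0,0,0],[0,0,0],[0,0,0],[0,0,0],[0,0,0],[0,0,0],[0,0,0]],"delta_pos":[[0,0,-6],[0,0,-14],[0,0,-25],[0,0,-30],[0,0,-35],[0,0,-35],[0,0,-30],[0,0,-25],[0,0,-15],[0,0,-5]],"jaw":[78,78,78,78,78,78,78,60,60,60]}'
python3 - <<'E'
from h import *
p2=cam('wrist')[0]; cv2.imwrite('pics/w7.png',p2)
E
```

```text
clock: 30.75
eef_pos: [416.2, 182.2, 256.4]
orientation: [3.14, -0.001, 1.528]
ft_force: [0.6, 1.0, -0.7]
opening: 0.701
```

View pics/w7.png

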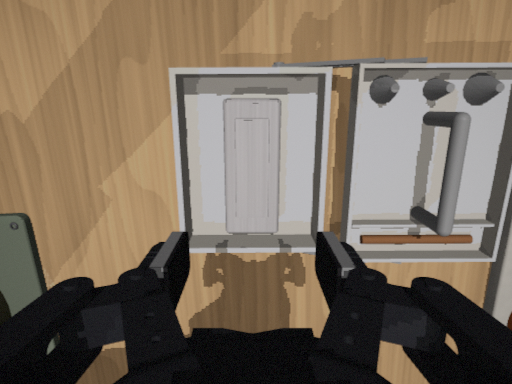

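The tin lies flat and centred in the compartment, at columns 223–281 and rows 98–235. Next is the open tray's handle.

```bash
python3 -m crank '{"twist":[[0,0,0],[0,0,0],[0,0,0],[0,0,0],[0,0,0],[0,0,0],[0,0,0],[0,0,0],[0,0,0],[0,0,0]],"delta_pos":[[5,10,0],[0,22,0],[0,25,0],[0,25,0],[0,25,0],[0,25,0],[0,25,0],[0,18,0],[0,5.5,0],[0,0,0]],"jaw":[60,60,60,60,60,60,60,60,60,60]}'
python3 -m crank '{"twist":[[0,0,0],[0,0,0],[0,0,0],[0,0,0],[0,0,0],[0,0,0],[0,0,0],[0,0,0],[0,0,0],[0,0,0]],"delta_pos":[[0,0,15],[0,0,25],[0,0,25],[0,0,25],[0,0,20],[0,0,15],[0,0,12],[0,0,8],[0,0,5],[0,0,3]],"jaw":[60,60,60,60,60,60,60,60,60,60]}'
python3 -m crank '{"twist":[[0,0,0],[0,0,0],[0,0,0],[0,0,0],[0,0,0],[0,0,0],[0,0,0],[0,0,0],[0,0,0],[0,0,0]],"delta_pos":[[0,0,0],[0,0,0],[0,0,0],[0,0,0],[0,0,0],[0,0,0],[0,0,0],[0,0,0],[0,0,0],[0,0,0]],"jaw":[50,40,30,20,10,0,0,0,0,0]}'
```

```text
clock: 31.8
eef_pos: [596.5, 178.9, 253.8]
orientation: [-3.14, 0.0, 1.527]
ft_force: [-0.8, -0.1, 0.3]
opening: 0.699
clock: 32.8
eef_pos: [596.6, 179.3, 101.9]
orientation: [3.141, -0.0, 1.528]
ft_force: [0.5, 0.6, 0.3]
opening: 0.703
clock: 33.8
eef_pos: [596.5, 179.3, 102.2]
orientation: [-3.141, -0.0, 1.528]
ft_force: [-3.7, -1.0, 5.2]
opening: 0.143
```

```bash
python3 -m crank '{"twist":[[0,0,0],[0,0,0],[0,0,0],[0,0,0],[0,0,0],[0,0,0],[0,0,0],[0,0,0],[0,0,0],[0,0,0]],"delta_pos":[[0,-0.3,-0.6],[0,-0.6,-1.2],[0,-0.9,-1.8],[0,-1.2,-2.3],[0,-1.6,-2.9],[0,-2.1,-3.4],[0,-2.6,-3.8],[0,-3.2,-4.2],[0,-3.4,-4.0],[0,-3.6,-3.9]],"jaw":[0,0,0,0,0,0,0,0,0,0]}'
python3 -m crank '{"twist":[[0,0,0],[0,0,0],[0,0,0],[0,0,0],[0,0,0],[0,0,0],[0,0,0],[0,0,0],[0,0,0],[0,0,0]],"delta_pos":[[0,-3.8,-3.7],[0,-4.0,-3.5],[0,-4.2,-3.2],[0,-4.3,-3.0],[0,-4.5,-2.8],[0,-4.6,-2.5],[0,-4.8,-2.3],[0,-4.9,-2.0],[0,-5.0,-1.8],[0,-5.1,-1.5]],"jaw":[0,0,0,0,0,0,0,0,0,0]}'
```

```text
clock: 34.8
eef_pos: [576.8, 180.0, 130.4]
orientation: [3.142, 0.0, 1.527]
ft_force: [0.3, -0.2, -2.8]
opening: 0.137
clock: 35.8
eef_pos: [531.7, 181.9, 156.5]
orientation: [3.141, 0.0, 1.527]
ft_force: [0.8, -4.2, 2.0]
opening: 0.137
```

```bash
python3 -m crank '{"twist":[[0,0,0],[0,0,0],[0,0,0],[0,0,0],[0,0,0],[0,0,0],[0,0,0],[0,0,0],[0,0,0],[0,0,0]],"delta_pos":[[0,-5.1,-1.2],[0,-5.2,-1.0],[0,-5.2,-0.7],[0,-5.3,-0.4],[0,-5.3,-0.1],[0,-5.3,0.1],[0,-5.3,0.4],[0,-5.2,0.7],[0,-5.2,1.0],[0,-5.1,1.2]],"jaw":[0,0,0,0,0,0,0,0,0,0]}'
python3 -m crank '{"twist":[[0,0,0],[0,0,0],[0,0,0],[0,0,0],[0,0,0],[0,0,0],[0,0,0],[0,0,0],[0,0,0],[0,0,0]],"delta_pos":[[0,-5.1,1.5],[0,-5.0,1.8],[0,-4.9,2.0],[0,-4.8,2.3],[0,-4.6,2.5],[0,-4.5,2.8],[0,-4.3,3.0],[0,-4.2,3.2],[0,-4.0,3.4],[0,-3.8,3.7]],"jaw":[0,0,0,0,0,0,0,0,0,0]}'
```

```text
clock: 36.8
eef_pos: [479.0, 184.0, 156.3]
orientation: [-3.141, 0.001, 1.527]
ft_force: [-1.3, -6.5, 2.4]
opening: 0.142
clock: 37.8
eef_pos: [434.1, 185.7, 129.8]
orientation: [-3.141, 0.001, 1.527]
ft_force: [3.5, -8.2, -6.1]
opening: 0.139
```

```bash
python3 -m crank '{"twist":[[0,0,0],[0,0,0],[0,0,0],[0,0,0],[0,0,0],[0,0,0],[0,0,0],[0,0,0],[0,0,0],[0,0,0]],"delta_pos":[[0,-3.6,3.9],[0,-3.4,4.0],[0,-3.2,4.2],[0,-2.6,3.8],[0,-2.1,3.4],[0,-1.6,2.9],[0,-1.2,2.3],[0,-0.9,1.8],[0,-0.6,1.2],[0,-0.3,0.6]],"jaw":[0,0,0,0,0,0,0,0,0,0]}'
```

```text
clock: 38.8
eef_pos: [415.2, 186.4, 102.0]
orientation: [3.141, 0.001, 1.527]
ft_force: [2.3, -8.3, 11.6]
opening: 0.14
```

```bash
python3 -m crank '{"twist":[[0,0,0],[0,0,0],[0,0,0],[0,0,0],[0,0,0],[0,0,0],[0,0,0],[0,0,0],[0,0,0],[0,0,0]],"delta_pos":[[0,0,0.5],[0,0,0],[0,0,0],[0,0,0],[0,0,0],[0,0,-5],[0,0,-20],[0,0,-40],[0,0,-45],[0,0,-45]],"jaw":[0,0,20,35,50,60,60,60,60,60]}'
python3 - <<'E'
from h import *
p=cam('scene')[0];q=cam('side')[0]
p2=cam('wrist')[0]
cv2.imwrite('pics/f.png',np.vstack([np.hstack([cv2.resize(p,(400,300)),cv2.resize(p2,(400,300))]),np.hstack([cv2.resize(q[120:240,90:250],(400,300)),cv2.resize(p[90:202,260:410],(400,300))])]))
E
```

```text
clock: 39.8
eef_pos: [414.7, 186.8, 258.6]
orientation: [-3.141, 0.001, 1.527]
ft_force: [0.6, 1.9, -0.4]
opening: 0.703
```

View pics/f.png

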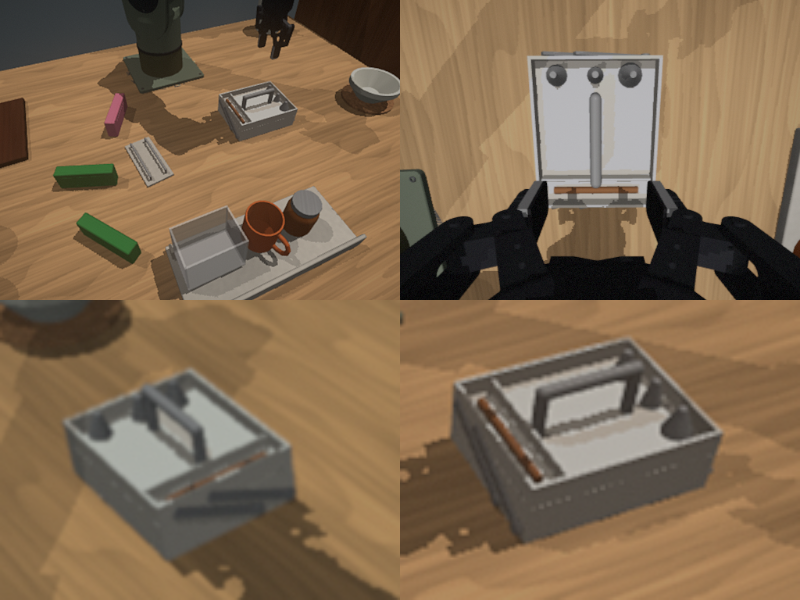

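The tray sits flush on the box, as in the first pictures. The rack is empty, the bystanders and decoys look unmoved, and the gripper is well clear.

```bash
python3 -c "
from bench import order
print(order.close_job())"
```

```text
the job is handed in; nothing more can be done
None
```

The job is done and handed in at about 40 s of the 72 s allowed; the hand-in reports no verdict.

1. **Tray opened:** I swung it up and over with the handle gripped the whole way, about 5 s, before touching the tin.
2. **Tin laid flat:** I lifted it out of the rack and stood it on the bench. Then I let go and tipped it onto a broad face with the closed fingers. It fell the last part of the way freely.
3. **Tin packed:** I picked it up again across its width, turned it, and set it flat and centred in the compartment. The wrist picture before closing confirmed this.
4. **Tray closed:** I brought it back down the same arc, about 5 s, and let go only once it rested on the rim.

**Last checks:** The tray sits flush, with the handle back within 2 mm of its closed position. The jar, mug, bin and green and pink look-alikes look unmoved, judged by eye only. The gripper is clear, about 150 mm above the handle. The highest wrist force at the end of any move was about 23 N, as the tray reached its open stop; I did not read forces within moves. No check failed or disagreed.

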